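# Find the tea carrier's balance and set it level in its tray

## Task

Pick up the tea carrier and put it down gently on the red lacquer tray, sitting flat inside the rim. One of its two canisters is full and the other nearly empty, so feel with small lifts along the carrying bar for the place where the carrier hangs level, and carry it from there: it must never tip, or the canisters slide about. Hold the slippery lacquered bar lightly, for it cracks if squeezed hard, and leave the cups, the torch and the white amenity tray where they are.

Things in the scene. Friction and masses are not known exactly. Their poses are not given: they have to be found in the camera images.
- tote: tea carrier: bamboo box 330 mm long (its x axis), 96 mm wide, 65 mm high, two narrow end boards 223 mm high holding a dark red carrying bar; 0.7 to 0.95 kg as loaded. Origin: centre of its underside, z up. It must always stay within 4 degrees of level. A canister stands in each end pocket; the small boxes and chopsticks between do not move and stay under 110 mm.
- tote_bar (a point): middle of the bar, 205 mm above the underside: a round 22 mm tube along x, free over 300 mm, slippery (friction 0.3 to 0.4). Held off balance it turns in the fingers and the heavy end stays down. 18 to 22 N on each finger carries it at the balance point; over 25 N may crack it. That point lies within 65 mm of this middle; 10 mm off it still hangs nearly level.
- tray: fixed red lacquer tray with a black rim, 358 x 124 mm outside, 346 x 112 mm inside the rim, rim 16 mm high above the worktop, floor 6 mm above it. Origin: centre of its underside, x along its length, z up. The carrier fits either way round with 8 mm to spare on each side.
- can_a_mid (a point): centre (74 mm up) of a closed blue tea canister with a steel lid and knob, 67 mm across, 148 mm high, loose in one end pocket of the carrier. The two canisters look alike and nothing shows which one is full. They stay standing in the carrier; their tops are 153 mm above its underside.
- can_b_mid (a point): centre of the other blue canister, alike in size and look, in the carrier's other end pocket.
- cup_a: cream porcelain tea cup standing on its mouth, 76 mm across, 72 mm high; origin at the centre of its underside. To be left alone.
- cup_b: the other cup, the same. To be left alone.
- torch: blue and steel pocket torch lying along its x axis, about 180 mm long, 54 mm high; origin under its middle. To be left alone.
- amenity: open white amenity tray with sachets, 150 x 105 mm, 32 mm high; origin at the centre of its underside. To be left alone.
Mind the look-alikes: they are no part of the job. Leave any orange or yellow look-alike of the part that bears can_b_mid alone.

How it is judged:
On the way:
1. the carrier is lifted clear of the worktop and hangs level (height (world z) of tote above 0.02 m and angle between tote's own z axis and vertical below 0.06 rad), for 0.3 s.
At the end, for the whole second after the job is handed in: the carrier stands at rest flat on the tray's floor, inside the rim, along the tray (within 14 mm and 5 degrees), with both canisters standing in its pockets, and it is let go (horizontal distance between tote and tray below 0.014 m and angle between the x axis of tote and the x axis of tray, either way round below 0.09 rad and z of tote in the frame of tray between 0.003 and 0.009 m and angle between tote's own z axis and vertical below 0.02 rad and linear speed of tote below 0.01 m/s and z of each of can_a_mid, can_b_mid in the frame of tote below 0.09 m and angle between each of can_a_mid, can_b_mid's own z axis and vertical below 0.1 rad and horizontal distance between each of can_a_mid, can_b_mid and tote below 0.14 m); the robot touches nothing.
It fails at once if the carrier tips more than 4 degrees from level (angle between tote's own z axis and vertical above 0.07 rad).
It fails at once if the carrier's bar is squeezed hard (over about 28 N on each of the two fingers) (contact force between the fingers and tote above 56 N).
It fails at once if the carrier is dropped or pressed hard on to the tray (over 40 N) (contact force between tote and tray above 40 N).
It fails at once if a cup, the torch or the amenity tray is disturbed (distance of any of cup_a, cup_b, torch, amenity from where it was at the start of the episode above 0.015 m).
It also fails if it takes over 67 s, if anything falls off the work surface, if the arm or the gripper's body presses on something with over 40 N, if the wrist force passes 120 N, or if a joint passes its speed limit or range.

## Robot

A 6-joint arm with a two-finger parallel gripper is mounted at the origin on the work surface. World frame = base frame: x ahead of the robot, y to its left, z up, the work surface at z = 0. Lengths are in m, angles in rad, forces in N, time in s.
With the tool pointing down it reaches from about 0.3 to 0.875 m from the base axis. Payload 6.4 kg.
Tool frame: the origin (TCP) lies between the finger pads; the fingertips stand 25 mm ahead of it and the grasp point (between the pads) lies 6 mm ahead of it; z points along the fingers, y is the line along which they close (so a half turn about z gives the same grasp; the last joint's range is limited). The gripper opens to 85 mm and grips with 20 to 120 N. Pads are 22 mm wide; open, the fingers measure 114 mm over their backs; the gripper's body (76 mm by 85 mm) begins 54 mm behind the grasp point. The pads swing forward as they close: fully open they stand 13 mm farther back than shut.
Start: joints at [-1.393, 0.181, 1.607, -0, 1.354, -0.206], TCP at [0.215, -0.533, 0.256] pointing down, gripper open.
Joint ranges: [-2.99, 2.99], [-0.89, 2.07], [0.3, 2.58], [-1.14, 4.28], [0, 2.63], [-3.12, 3.12]. Speed limits (rad/s): [2.57, 2.57, 3.01, 3.14, 3.14, 3.14].

## Interface

Orientations are given as a unit quaternion [w, x, y, z].
In Python, from bench import ctrl gives the robot as it stands.
- The arm moves only by the tool servo_tool, never from a script. Its argument "series" is text: rows parted by semicolons, each of 7 numbers parted by spaces: the gripper command: -1 is fully open, 1 is shut, values between are in proportion, then the shift along the tool's x, y, z in m, then the turn, a rotation vector about the tool's x, y, z in degrees. A call has 1 to 12 rows; each row is the pose to reach, as a shift and turn from the pose commanded when the call began, along the tool's axes at that moment; what a row does not reach only later rows make up. A row lasts 1/12 s, in which the tool goes at most 41.7 mm and 7.16 degrees, less where a joint would pass 70% of its speed; a pose out of reach is approached as far as the arm can. A call with a gripper value outside its range is refused whole. The fingers move at their own pace and stop on an object; the grip force is fixed at half the most. Time passes only in rows, so rows that repeat a pose let the fingers close. It gives the time, the measured TCP pose, the force, the opening and the grip force at its end, in the units of the state.
- ctrl.get_obs(): the state, without advancing time (a new reading comes with each control period).
- ctrl.camera(name): name is "scene" or "top"; returns a dict with "img" (400x640x3 uint8, red, green, blue), "z_map" (400x640 float32, m along the optical axis (not along the pixel's ray), 0 where there is no reading), "fovy" (degrees; the focal length in pixels is half the picture's height over the tangent of half this angle, whatever the lens; pixels are square), "cx", "cy" (the principal point, pixels), "extrinsics" (4x4, takes a point from camera to world coordinates). Camera axes: x right, y down, z forward; pixel columns grow to the right and rows downward; lengths in m; the calibration is good to about 2 mm. A picture is of the moment at which its call begins.
- ctrl.hand_in(): hands the job in; it is judged then, once.
The state is a dict: "time_s": time; "q": joint angles; "dq": joint speeds; "joint_efforts": joint torques, N m; "eef_pos": TCP position; "eef_rot": TCP orientation; "wrist_force": force on the tool from outside, world axes, zero at the start; "torque": the same for the moment, N m; "opening": opening from 0.0 (shut) to 1.0 (fully open); "grasp_force": force on a finger pad.
Only numpy, scipy, OpenCV 4.12 (cv2) and the standard library are available. Lean on these libraries where they do the work, as an engineer would, in place of code of your own. Each camera call takes 0.05 s, during which the arm holds its last target. There are 200 camera calls.

## Working session

There is one attempt and no reset: what is moved stays moved. The work goes in short steps, Python scripts to look and compute and a tool call to move; the robot and the scene stay as the last step left them, time stands still between calls to the robot, and variables do not carry over. Pictures are saved under pics/ and viewed, at most 10 in all, crops included, and the job is handed in when it is done.

Besides the shell and the picture viewer there is one more tool, called after "Call:" in YAML: its name, and indented under it one key for each argument. servo_tool: Moves the arm, as the interface text tells. Its arguments: {"type":"object","properties":{"series":{"type":"string"}},"required":["series"]}

```bash
mkdir -p pics
cat > h.py <<'E'
import numpy as np,cv2
from bench import ctrl
def cam(n):
    c=ctrl.camera(n); f=200/np.tan(np.radians(c["fovy"])/2)
    v,u=np.mgrid[0:400,0:640]; z=c["z_map"]
    P=np.stack([(u-c["cx"])*z/f,(v-c["cy"])*z/f,z],-1)@c["extrinsics"][:3,:3].T+c["extrinsics"][:3,3]
    P[z==0]=np.nan
    return c["img"],P
def save(n,im): cv2.imwrite("pics/"+n,im[...,::-1])
E
python3 - <<'E'
from h import *
for n in("scene","top"):
    im,P=cam(n); save(n+"1.png",im); np.savez(n+".npz",im=im,P=P)
print(ctrl.get_obs())
E
```

```text
{'time_s': 0.1, 'q': array([-1.39330220e+00,  1.81465238e-01,  1.60786469e+00,  3.74750400e-06,
        1.35380354e+00, -2.06310082e-01]), 'dq': array([ 3.51724590e-05, -1.15113909e-03, -3.13807999e-03,  4.84014861e-04,
       -7.79680331e-05,  9.25374303e-04]), 'joint_efforts': array([-2.95635646e-04, -4.45880342e+01, -3.52234447e+01, -3.62508990e-04,
        4.17286850e-03,  9.94440050e-07]), 'eef_pos': array([ 0.21524205, -0.53272217,  0.255496  ]), 'eef_rot': array([-7.70299668e-04,  9.81643015e-01,  1.90725974e-01,  1.29289172e-05]), 'wrist_force': array([ 0.15494067, -1.0366271 ,  0.09224551]), 'torque': array([-0.02468822, -0.03470514,  0.06602394]), 'grasp_force': 0.0, 'opening': 1.0012482490897503}
```

View pics/scene1.png

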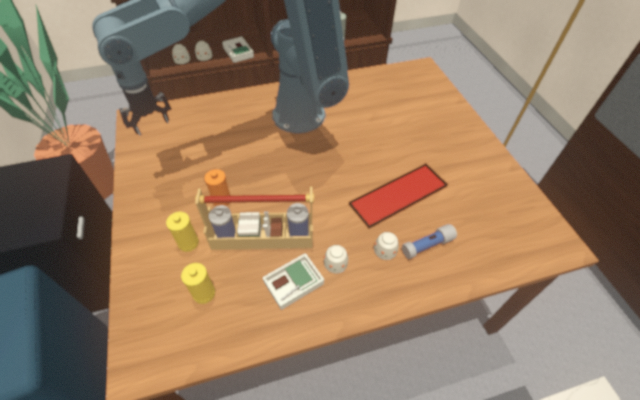

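View pics/top1.png

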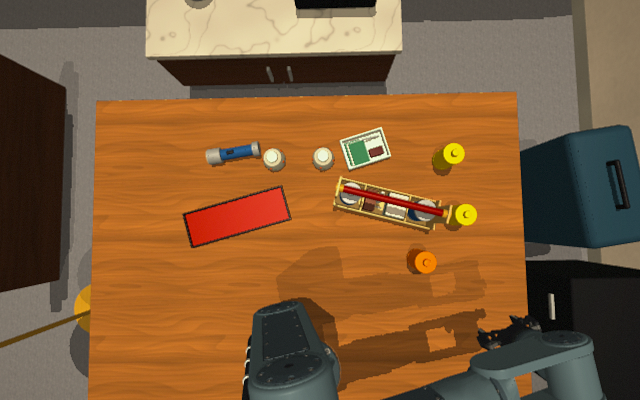

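The top view shows the carrier with its red bar from (342,188) to (445,212). The red tray is at (237,216), the cups at (274,159) and (323,158), the torch at (232,153) and the amenity tray at (365,147). Look-alikes for the carrier's blue canisters (350,193 and 425,210) are the yellow canisters (453,154 and 466,214) and the orange one (425,262). The red tray could also be confused with the bar because both are red, but their heights differ. I choose the bar by its red colour and a height of about 0.2 m.

Run:
```python
from h import *
d=np.load("top.npz"); im,P=d["im"].astype(int),d["P"]
r,g,b=im[...,0],im[...,1],im[...,2]
def rect(m,n):
    p=P[m]; p=p[np.isfinite(p).all(1)]
    R=cv2.minAreaRect((p[:,:2]*1000).astype(np.float32)); print(n,len(p),np.round(R[0],1),np.round(R[1],1),round(R[2],2),"z",np.round(np.nanpercentile(p[:,2],[5,50,95]),4))
    return p
Z=P[...,2]
red=(r>90)&(g<60)&(b<60)
bar=rect(red&(Z>.18)&(Z<.24),"bar")
c=bar.mean(0);_,_,vt=np.linalg.svd(bar[:,:2]-c[:2],full_matrices=False);t=(bar[:,:2]-c[:2])@vt[0];print(c,vt[0],np.degrees(np.arctan2(vt[0,1],vt[0,0])),t.min(),t.max(), c[:2]+vt[0]*(t.min()+t.max())/2)
v,u=np.mgrid[0:400,0:640]
rect(red&(Z<.03)&(u<320)&(v<260),"tray red")
w=(u>325)&(u<455)&(v>170)&(v<235)
rect(w&(Z>.03)&(Z<.3),"carrier all")
rect(w&(Z>.20)&(Z<.3)&~red,"end boards top")
rect(w&(Z>.055)&(Z<.07),"box rim")
for n,u0,v0 in(("amen",365,147),("ca",274,159),("cb",323,158),("torch",232,153),("y1",453,154),("y2",466,214),("or",425,262)):print(n,np.round(P[v0,u0],3))
big=cv2.resize(d["im"][165:245,325:485],(800,400),interpolation=cv2.INTER_CUBIC);save("crop.png",big)
```

```text
bar 696 [ 560.2 -269.8] [292.6  21.6] 75.11 z [0.2077 0.2142 0.218 ]
[ 0.55870217 -0.26964497  0.2137857 ] [-0.25815013 -0.96610481] -104.96032576425308 -0.14653501295994503 0.1460556489595374 [ 0.55876405 -0.26941341]
tray red 2889 [590.3 257.1] [264.8 365.7] 16.4 z [0.0014 0.0058 0.0106]
carrier all 2799 [ 551.5 -304.9] [409.7  96.8] 75.05 z [0.0482 0.1329 0.2182]
end boards top 287 [ 559.7 -269.9] [338.  53.] 74.94 z [0.2067 0.2162 0.225 ]
box rim 524 [ 551.4 -305.7] [391.   96.5] 75.1 z [0.0565 0.0631 0.0683]
amen [ 0.755 -0.212  0.027]
ca [0.711 0.095 0.072]
cb [ 0.71  -0.068  0.075]
torch [0.739 0.242 0.046]
y1 [ 0.703 -0.469  0.147]
y2 [ 0.518 -0.503  0.142]
or [ 0.375 -0.373  0.146]
```

View pics/crop.png

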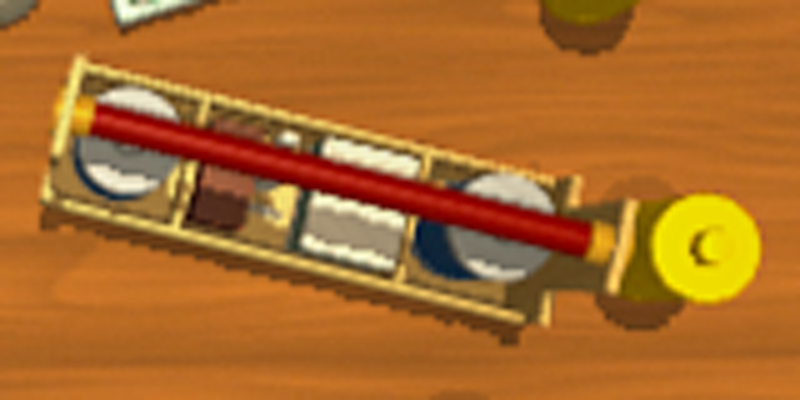

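The crop shows the bar running from (90,118) to (590,240) over two blue, steel-lidded canisters. The yellow look-alike at (705,248) stands outside the carrier. The bar measures 0.214 m at its top and about 293 mm long, so it's the right object.

```bash
cat >> h.py <<'E'
from scipy.spatial.transform import Rotation as R
def go(pos,yaw):  # tool down, tool x at yaw deg
    o=ctrl.get_obs(); q=o["eef_rot"]; A=R.from_quat([q[1],q[2],q[3],q[0]])
    T=R.from_euler("z",yaw,degrees=True)*R.from_euler("x",180,degrees=True)
    print("shift mm",np.round(A.inv().apply(np.array(pos)-o["eef_pos"])*1000,1),"rot",np.round((A.inv()*T).as_rotvec(degrees=True),2),"at",np.round(o["eef_pos"],4),"yaw",A.as_matrix()[:2,0],"t",o["time_s"])
E
python3 - <<'E'
from h import *
d=np.load("top.npz"); im,P=d["im"].astype(int),d["P"]
Z=P[...,2];v,u=np.mgrid[0:400,0:640]
w=(u>175)&(u<300)&(v>180)&(v<252)
r,g,b=im[...,0],im[...,1],im[...,2]
for n,m in(("red",(r>110)&(g<60)&(b<70)),("all",(g<50))):
    m=(m&w).astype(np.uint8); k,l,s,_=cv2.connectedComponentsWithStats(m); i=1+s[1:,4].argmax(); p=P[l==i]
    q=cv2.minAreaRect((p[:,:2]*1000).astype(np.float32)); print(n,q,np.median(p[:,2]))
go([.559,-.269,.29],75.05)
E
```

```text
red ((nan, nan), (0.0, 0.0), 0.0) nan
all ((nan, nan), (0.0, 0.0), 0.0) nan
shift mm [ 417.5 -115.9  -34.2] rot [ -0.07  -0.06 -53.06] at [ 0.2152 -0.5327  0.2555] yaw [0.92724721 0.37444962] t 0.1
```

Call:
servo_tool:
  series: "0 0 0 -0.035 0 0 0; 0 0.040 -0.011 -0.035 0 0 -5; 0 0.080 -0.022 -0.035 0 0 -11; 0 0.118 -0.033 -0.035 0 0 -17; 0 0.156 -0.043 -0.035 0 0 -23; 0 0.194 -0.054 -0.035 0 0 -29; 0 0.232 -0.064 -0.035 0 0 -35; 0 0.270 -0.075 -0.035 0 0 -41; 0 0.308 -0.085 -0.035 0 0 -47; 0 0.346 -0.096 -0.035 0 0 -53; 0 0.384 -0.106 -0.035 0 0 -53; 0 0.4175 -0.116 -0.035 0 0 -53"

```text
time_s: 1.1
eef_pos: [0.5605, -0.2673, 0.2908]
eef_rot: [-0.0, 0.793, 0.609, 0.0]
wrist_force: [0.5, -1.5, -0.0]
opening: 0.503
grasp_force: 0.0
```

Run:
```python
from h import *
d=np.load("top.npz"); im,P=d["im"].astype(int),d["P"]
v,u=np.mgrid[0:400,0:640]
w=(u>175)&(u<300)&(v>180)&(v<252)&np.isfinite(P).all(-1)
r,g,b=im[...,0],im[...,1],im[...,2]
for n,m in(("red",(r>110)&(g<60)&(b<70)),("all",(g<50))):
    m=(m&w).astype(np.uint8); k,l,s,_=cv2.connectedComponentsWithStats(m); i=1+s[1:,4].argmax(); p=P[l==i]
    q=cv2.minAreaRect((p[:,:2]*1000).astype(np.float32)); print(n,q,np.median(p[:,2]))
print(ctrl.get_obs())
go([.559,-.269,.29],75.05)
```

```text
red ((523.8046875, 236.47396850585938), (113.8801040649414, 344.4739990234375), 15.30882453918457) 0.005832133191682964
all ((522.7532958984375, 236.72789001464844), (123.8093032836914, 354.2803649902344), 15.367053031921387) 0.00630901518216298
{'time_s': 1.1, 'q': array([-6.35903531e-01,  2.56436150e-01,  1.44650514e+00,  2.88900120e-04,
        1.43928668e+00, -3.75156794e-01]), 'dq': array([ 0.66477735,  0.38598364, -0.46773136, -0.01002228,  0.08078914,
        0.675674  ]), 'joint_efforts': array([-1.81180291e+00, -5.16490102e+01, -3.39502609e+01,  1.33215389e-01,
        3.54757137e-02, -9.98842232e-01]), 'eef_pos': array([ 0.56054114, -0.2672646 ,  0.29082549]), 'eef_rot': array([-3.44853535e-04,  7.93044342e-01,  6.09163812e-01,  4.98789386e-05]), 'wrist_force': array([ 0.52120783, -1.51516953, -0.02579587]), 'torque': array([ 0.00239418,  0.04566093, -0.029659  ]), 'grasp_force': 0.0, 'opening': 0.5026157626156875}
shift mm [-2.1 -1.   0.8] rot [-0.03 -0.03  0.01] at [ 0.5605 -0.2673  0.2908] yaw [0.2578389  0.96618779] t 1.1
```

Run:
```python
from h import *
d=np.load("scene.npz"); im,P=d["im"].astype(int),d["P"]
v,u=np.mgrid[0:400,0:640]
r,g,b=im[...,0],im[...,1],im[...,2]
F=np.isfinite(P).all(-1)
p=P[F&(r>90)&(g<60)&(b<60)&(P[...,2]>.18)&(P[...,2]<.23)&(u>190)&(u<325)]
n=np.array([.9661,-.2582]);e=np.array([.2582,.9661])
o=p[:,:2]-[.559,-.269]; print(len(p),"perp",np.percentile(o@n,[2,50,98]),"along",np.percentile(o@e,[1,99]),"z",np.percentile(p[:,2],[2,98]))
d=np.load("top.npz"); im,P2=d["im"].astype(int),d["P"]; r2,g2,b2=im[...,0],im[...,1],im[...,2]
q=P2[np.isfinite(P2).all(-1)&(r2>90)&(g2<60)&(b2<60)&(P2[...,2]>.18)&(P2[...,2]<.23)]
o=q[:,:2]-[.559,-.269]; print("top perp",np.percentile(o@n,[2,50,98]),"along",np.percentile(o@e,[1,99]))
w=F&(u>340)&(u<455)&(v>155)&(v<235)
m=(w&(g<50)).astype(np.uint8); k,l,s,_=cv2.connectedComponentsWithStats(m); i=1+s[1:,4].argmax()
print(cv2.minAreaRect((P[l==i][:,:2]*1000).astype(np.float32)))
```

```text
Traceback (most recent call last):
IndexError: index -1 is out of bounds for axis 0 with size 0
```

Call:
servo_tool:
  series: "0 0 0 0.03 0 0 0; 0 0 0 0.06 0 0 0; 0 0 0 0.07 0 0 0; 0 0 0 0.07 0 0 0"

```text
time_s: 1.43
eef_pos: [0.557, -0.2678, 0.2171]
eef_rot: [-0.004, 0.793, 0.609, -0.001]
wrist_force: [-0.3, -0.4, -0.9]
opening: 0.5
grasp_force: 0.0
```

Run:
```python
from h import *
d=np.load("scene.npz"); im,P=d["im"],d["P"]
for u,v in((230,198),(255,198),(290,198),(400,195),(337,255)):print(u,v,im[v,u],np.round(P[v,u],3))
im,P=cam("scene");save("s2.png",cv2.resize(im[130:270,170:350],(800,622))[:600])
r,g,b=[im[...,i].astype(int) for i in range(3)]
np.savez("scene2.npz",im=im,P=P)
p=P[np.isfinite(P).all(-1)&(r>g+60)&(g<70)&(P[...,2]>.15)&(P[...,2]<.25)]
print(len(p))
if len(p):
  o=p[:,:2]-[.559,-.269];print(np.percentile(o@np.array([.9661,-.2582]),[2,50,98]),np.percentile(p[:,2],[2,98]))
go([.559,-.269,.211],75.05)
```

```text
230 198 [192  84  66] [ 0.543 -0.34   0.212]
255 198 [190  84  68] [ 0.567 -0.271  0.217]
290 198 [185  82  66] [ 0.591 -0.174  0.212]
400 195 [205  75  60] [0.53  0.238 0.005]
337 255 [247 241 217] [ 0.735 -0.071  0.074]
112
[0.00438468 0.01025975 0.01322862] [0.20567878 0.21580259]
shift mm [0.1 1.  8.8] rot [-0.21 -0.08 -0.08] at [ 0.558  -0.2689  0.2198] yaw [0.25933634 0.96578601] t 1.4833
```

View pics/s2.png

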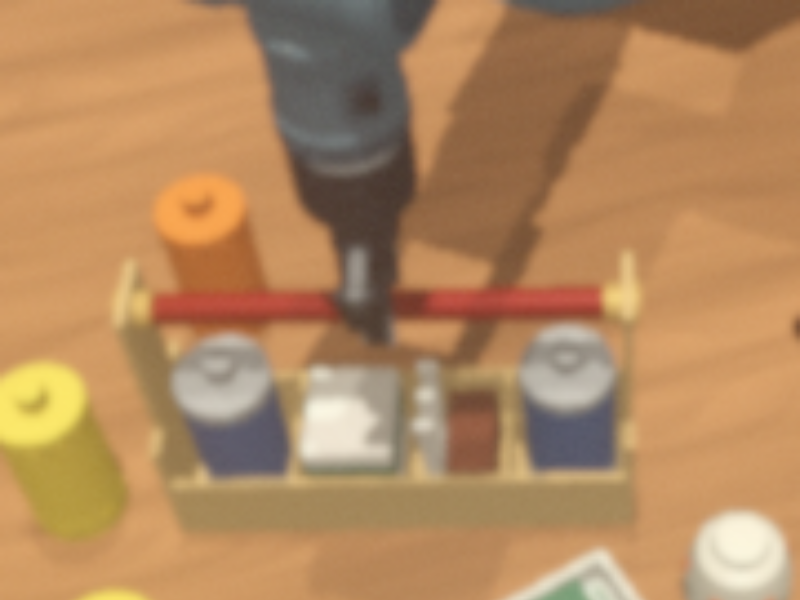

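The crop shows the open fingers straddling the bar near its middle, at about (365,300), between two blue canisters. Now I'll go down and close in small steps.

Call:
servo_tool:
  series: "0 0 0 0.009 0 0 0; 0.2 0 0 0.009 0 0 0; 0.4 0 0 0.009 0 0 0; 0.4 0 0 0.009 0 0 0; 0.4 0 0 0.009 0 0 0; 0.44 0 0 0.009 0 0 0;0.44 0 0 0.009 0 0 0"

```text
time_s: 2.07
eef_pos: [0.5591, -0.2694, 0.2128]
eef_rot: [0.0, 0.793, 0.609, 0.0]
wrist_force: [0.1, 0.0, -0.1]
opening: 0.279
grasp_force: 0.2
```

Call:
servo_tool:
  series: "0.46 0 0 0 0 0 0; 0.46 0 0 0 0 0 0;0.46 0 0 0 0 0 0"

```text
time_s: 2.32
eef_pos: [0.5595, -0.2695, 0.2127]
eef_rot: [0.001, 0.793, 0.609, 0.0]
wrist_force: [2.0, -0.5, -0.0]
opening: 0.272
grasp_force: 0.9
```

Call:
servo_tool:
  series: "0.475 0 0 0 0 0 0; 0.475 0 0 0 0 0 0; 0.475 0 0 0 0 0 0"

```text
time_s: 2.57
eef_pos: [0.5592, -0.2693, 0.2125]
eef_rot: [0.0, 0.793, 0.609, 0.0]
wrist_force: [1.3, -0.6, 1.1]
opening: 0.264
grasp_force: 1.0
```

Call:
servo_tool:
  series: "0.475 0 0.0007 0.001 0 0 0; 0.485 0 0.0007 0.001 0 0 0; 0.485 0 0.0007 0.001 0 0 0; 0.485 0 0.0007 0.001 0 0 0"

```text
time_s: 2.9
eef_pos: [0.5597, -0.2694, 0.2112]
eef_rot: [-0.0, 0.793, 0.609, -0.0]
wrist_force: [1.1, 0.6, 0.8]
opening: 0.257
grasp_force: 0.9
```

Call:
servo_tool:
  series: "0.495 0 0 0 0 0 0; 0.495 0 0 0 0 0 0; 0.495 0 0 0 0 0 0"

```text
time_s: 3.15
eef_pos: [0.5596, -0.2694, 0.2112]
eef_rot: [-0.0, 0.793, 0.609, -0.0]
wrist_force: [1.3, 0.1, 0.2]
opening: 0.257
grasp_force: 6.5
```

Call:
servo_tool:
  series: "0.505 0 0 0 0 0 0; 0.505 0 0 0 0 0 0; 0.505 0 0 0 0 0 0"

```text
time_s: 3.4
eef_pos: [0.5597, -0.2694, 0.2112]
eef_rot: [-0.0, 0.793, 0.609, 0.0]
wrist_force: [1.7, 0.5, 0.2]
opening: 0.249
grasp_force: 14.3
```

Call:
servo_tool:
  series: "0.51 0 0 0 0 0 0; 0.51 0 0 0 0 0 0; 0.51 0 0 0 0 0 0"

```text
time_s: 3.65
eef_pos: [0.5597, -0.2694, 0.2113]
eef_rot: [-0.0, 0.793, 0.609, 0.0]
wrist_force: [1.4, -0.4, -0.8]
opening: 0.255
grasp_force: 18.5
```

Call:
servo_tool:
  series: "0.512 0 0 0 0 0 0; 0.512 0 0 -0.001 0 0 0; 0.512 0 0 -0.002 0 0 0; 0.512 0 0 -0.003 0 0 0; 0.512 0 0 -0.004 0 0 0; 0.512 0 0 -0.004 0 0 0;0.512 0 0 -0.004 0 0 0"

```text
time_s: 4.23
eef_pos: [0.5593, -0.2693, 0.2148]
eef_rot: [-0.001, 0.793, 0.609, -0.0]
wrist_force: [0.4, -0.5, -7.3]
opening: 0.249
grasp_force: 19.9
```

```bash
cat >> h.py <<'E'
e=np.array([.2582,.9661]);n=np.array([.9661,-.2582])
def ends(ref=None):
    im,P=cam("top")
    r,g,b=[im[...,i].astype(int) for i in range(3)]
    F=np.isfinite(P).all(-1); out=[]
    o=P[...,:2]-np.array([.559,-.269]);a=o@e;t=o@n
    # bar top heights on both sides of the gripper, then slope
    m=F&(r>g+60)&(g<80)&(P[...,2]>.17)&(P[...,2]<.26)&(abs(t)<.006)&(abs(a)<.145)
    k=np.polyfit(a[m],P[...,2][m],1); print("n",m.sum(),"slope",k[0],"z0",k[1])
    for lo,hi in((-.145,-.09),(.09,.145)):
        q=m&(a>lo)&(a<hi);print("  end",lo,q.sum(),P[...,2][q].mean())
    o=ctrl.get_obs();print("F",o["wrist_force"],"T",o["torque"],"grip",o["grasp_force"],"t",o["time_s"],"pos",o["eef_pos"])
E
python3 - <<'E'
from h import *
d=np.load("top.npz")
import h
c=h.cam; h.cam=lambda n:(d["im"],d["P"]); ends(); h.cam=c; ends()
E
```

```text
n 432 slope -0.00041770559516080355 z0 0.2150651829044508
  end -0.145 80 0.214973338920127
  end 0.09 80 0.21483722317488932
F [ 0.38196389 -0.48664396 -7.28016574] T [-0.11628818  0.08904883 -0.00706995] grip 19.899186193943024 t 4.2333 pos [ 0.55930413 -0.26925305  0.21475272]
n 143 slope -0.025726814354191045 z0 0.21922976634666097
  end -0.145 0 nan
  end 0.09 80 0.21611777615589953
F [ 0.45676499 -0.13676344 -6.82688019] T [-0.08545533  0.07373664  0.00198003] grip 19.89760458469391 t 4.2833 pos [ 0.55939547 -0.2692873   0.2148513 ]h.py:25: RuntimeWarning: Mean of empty slice.
  q=m&(a>lo)&(a<hi);print("  end",lo,q.sum(),P[...,2][q].mean())
  ret = ret.dtype.type(ret / rcount)
```

The +e end of the bar, nearer the tray, stays down, and the force at the middle is about 7 N. The balance point is therefore 10 to 41 mm toward +x. I'll regrip at +28 mm.

Call:
servo_tool:
  series: "0.512 0 0 0.001 0 0 0; 0.512 0 0 0.002 0 0 0; 0.512 0 0 0.003 0 0 0; 0.512 0 0 0.004 0 0 0; 0.512 0 0 0.004 0 0 0; 0.48 0 0 0.004 0 0 0; 0.42 0 0 0.004 0 0 0; 0.4 0 0 0.004 0 0 0; 0.4 0.010 0 0.004 0 0 0; 0.4 0.020 0 0.004 0 0 0; 0.4 0.028 0 0.004 0 0 0; 0.4 0.028 0 0.004 0 0 0"

```text
time_s: 5.28
eef_pos: [0.5675, -0.24, 0.2112]
eef_rot: [-0.0, 0.793, 0.61, 0.0]
wrist_force: [0.5, 0.1, 0.6]
opening: 0.301
grasp_force: 0.0
```

Call:
servo_tool:
  series: "0.45 0 0 0 0 0 0; 0.48 0 0 0 0 0 0; 0.49 0 0 0 0 0 0; 0.50 0 0 0 0 0 0; 0.505 0 0 0 0 0 0; 0.51 0 0 0 0 0 0; 0.512 0 0 0 0 0 0; 0.512 0 0 0 0 0 0"

```text
time_s: 5.95
eef_pos: [0.5672, -0.2422, 0.2115]
eef_rot: [0.0, 0.793, 0.609, 0.0]
wrist_force: [3.5, 4.3, 2.5]
opening: 0.25
grasp_force: 20.1
```

Call:
servo_tool:
  series: "0.512 0 0 0 0 0 0; 0.512 0 0 -0.001 0 0 0; 0.512 0 0 -0.002 0 0 0; 0.512 0 0 -0.003 0 0 0; 0.512 0 0 -0.004 0 0 0; 0.512 0 0 -0.004 0 0 0;0.512 0 0 -0.004 0 0 0"

```text
time_s: 6.53
eef_pos: [0.5666, -0.2425, 0.2148]
eef_rot: [-0.0, 0.793, 0.609, -0.0]
wrist_force: [0.6, 0.7, -7.4]
opening: 0.251
grasp_force: 19.8
```

```bash
python3 -W ignore - <<'E'
from h import *
ends();ends()
E
```

```text
n 138 slope -0.00015786400268504003 z0 0.21864943987553612
  end -0.145 46 0.21872321950112472
  end 0.09 77 0.21868994307077208
F [-0.09483295  0.34587485 -8.75508097] T [-0.0287635  -0.00368976  0.00860978] grip 19.797459840774536 t 6.5833 pos [ 0.56663271 -0.24248115  0.21487328]
n 142 slope -0.0027527137338934594 z0 0.21869672945346902
  end -0.145 48 0.2190114417785023
  end 0.09 79 0.21846622296144336
F [ 0.38840399  0.65255821 -6.79535395] T [-0.04810291  0.04311628 -0.01933281] grip 19.796816110610962 t 6.6333 pos [ 0.56671767 -0.24245744  0.21497102]
```

At +28 mm both ends rise together, with a slope near 0. I'll lift it further.

Call:
servo_tool:
  series: "0.512 0 0 -0.002 0 0 0; 0.512 0 0 -0.004 0 0 0; 0.512 0 0 -0.007 0 0 0; 0.512 0 0 -0.010 0 0 0; 0.512 0 0 -0.010 0 0 0; 0.512 0 0 -0.010 0 0 0"

```text
time_s: 7.13
eef_pos: [0.5672, -0.2426, 0.2259]
eef_rot: [0.001, 0.793, 0.609, 0.0]
wrist_force: [0.2, 0.5, -6.7]
opening: 0.249
grasp_force: 19.8
```

```bash
python3 -W ignore - <<'E'
from h import *
ends();ends()
E
```

```text
n 145 slope -0.0071960393067688816 z0 0.22973011380346556
  end -0.145 47 0.23057911330286943
  end 0.09 82 0.22876769723339038
F [ 0.10864039  0.33274258 -7.67666835] T [-0.04444398  0.04530762  0.0114648 ] grip 19.820424914360046 t 7.1833 pos [ 0.56701345 -0.24246882  0.22551236]
n 144 slope -0.005325481726834172 z0 0.22914729258255648
  end -0.145 46 0.22983872223342516
  end 0.09 83 0.22853497543381449
F [-0.46271051 -0.54781573 -7.96729659] T [0.02641183 0.05938887 0.0025825 ] grip 19.82343077659607 t 7.2333 pos [ 0.56690922 -0.2423766   0.22528451]
```

The carrier is off the worktop with a tilt of about 0.4°. Now I'll raise it.

Call:
servo_tool:
  series: "0.512 0 0 -0.001 0 0 0; 0.512 0 0 -0.003 0 0 0; 0.512 0 0 -0.006 0 0 0; 0.512 0 0 -0.010 0 0 0; 0.512 0 0 -0.015 0 0 0; 0.512 0 0 -0.021 0 0 0; 0.512 0 0 -0.027 0 0 0; 0.512 0 0 -0.033 0 0 0; 0.512 0 0 -0.039 0 0 0; 0.512 0 0 -0.045 0 0 0; 0.512 0 0 -0.051 0 0 0; 0.512 0 0 -0.057 0 0 0"

```text
time_s: 8.23
eef_pos: [0.5669, -0.2424, 0.283]
eef_rot: [0.0, 0.793, 0.609, 0.0]
wrist_force: [-1.1, 0.2, -7.1]
opening: 0.251
grasp_force: 19.8
```

Call:
servo_tool:
  series: "0.512 0 0 -0.006 0 0 0; 0.512 0 0 -0.011 0 0 0; 0.512 0 0 -0.015 0 0 0; 0.512 0 0 -0.018 0 0 0; 0.512 0 0 -0.020 0 0 0; 0.512 0 0 -0.021 0 0 0; 0.512 0 0 -0.021 0 0 0; 0.512 0 0 -0.021 0 0 0"

```text
time_s: 8.9
eef_pos: [0.5668, -0.2424, 0.303]
eef_rot: [-0.0, 0.793, 0.609, -0.0]
wrist_force: [-0.5, -0.6, -6.8]
opening: 0.251
grasp_force: 19.8
```

```bash
python3 -W ignore - <<'E'
from h import *
ends()
s=.0276; th=np.radians(105.34)
t=np.array([.5233,.2366])+s*np.array([np.cos(th),np.sin(th)])
print(t);go([t[0],t[1],.3035],105.34)
E
```

```text
Traceback (most recent call last):
  File "h.py", line 23, in ends
    k=np.polyfit(a[m],P[...,2][m],1); print("n",m.sum(),"slope",k[0],"z0",k[1])
TypeError: expected non-empty vector for x
```

```bash
cat >> h.py <<'E'
def bar():
    o=ctrl.get_obs(); q=o["eef_rot"]; A=R.from_quat([q[1],q[2],q[3],q[0]]).as_matrix()
    im,P=cam("top"); r,g,b=[im[...,i].astype(int) for i in range(3)]
    d=P-o["eef_pos"]; a=d@A[:,0]; t=d@A[:,1]; z=P[...,2]-o["eef_pos"][2]
    m=np.isfinite(P).all(-1)&(r>g+50)&(g<80)&(abs(z)<.03)&(abs(t)<.05)&(abs(a)<.25)
    p=P[m]; k=np.polyfit(a[m],P[...,2][m],1); y=np.polyfit(a[m],t[m],1)
    print("n",m.sum(),"a",a[m].min(),a[m].max(),"slope",k[0],"bar yaw err deg",np.degrees(y[0]),"perp",y[1],"z",k[1]-o["eef_pos"][2],"F",o["wrist_force"],"grip",o["grasp_force"])
    return im,P
E
python3 -W ignore - <<'E'
from h import *
bar()
s=.0276; th=np.radians(105.34)
t=np.array([.5233,.2366])+s*np.array([np.cos(th),np.sin(th)])
print(t);go([t[0],t[1],.3035],105.34)
E
```

```text
n 266 a -0.1767528357910614 0.11618072557340536 slope -0.002610885398560775 bar yaw err deg -0.22714245165986532 perp -0.001427046073630547 z 0.002313571233112821 F [-0.47972103  0.25120742 -6.64591214] grip 19.809717535972595
[0.51599852 0.26321669]
shift mm [ 4.752e+02 -1.800e+02 -4.000e-01] rot [-3.000e-02 -2.000e-02 -3.035e+01] at [ 0.5668 -0.2423  0.3029] yaw [0.25899308 0.96587916] t 9.0
```

Call:
servo_tool:
  series: "0.512 0.0009 -0.0004 0 0 0 0; 0.512 0.0028 -0.0011 0 0 0 0; 0.512 0.0056 -0.0021 0 0 0 0; 0.512 0.0094 -0.0035 0 0 0 0; 0.512 0.0140 -0.0053 0 0 0 0; 0.512 0.0196 -0.0074 0 0 0 0; 0.512 0.0262 -0.0099 0 0 0 0; 0.512 0.0337 -0.0128 0 0 0 0; 0.512 0.0421 -0.0159 0 0 0 0; 0.512 0.0505 -0.0191 0 0 0 0; 0.512 0.0589 -0.0223 0 0 0 0; 0.512 0.0673 -0.0255 0 0 0 0"

```text
time_s: 10.0
eef_pos: [0.5596, -0.1697, 0.3034]
eef_rot: [0.0, 0.793, 0.609, 0.0]
wrist_force: [-0.2, 0.8, -6.7]
opening: 0.249
grasp_force: 19.8
```

Call:
servo_tool:
  series: "0.512 0.0084 -0.0032 0 0 0 0; 0.512 0.0168 -0.0064 0 0 0 0; 0.512 0.0253 -0.0096 0 0 0 0; 0.512 0.0337 -0.0128 0 0 0 0; 0.512 0.0421 -0.0159 0 0 0 0; 0.512 0.0505 -0.0191 0 0 0 0; 0.512 0.0589 -0.0223 0 0 0 0; 0.512 0.0673 -0.0255 0 0 0 0; 0.512 0.0758 -0.0287 0 0 0 0; 0.512 0.0842 -0.0319 0 0 0 0; 0.512 0.0926 -0.0351 0 0 0 0; 0.512 0.1010 -0.0383 0 0 0 0"

```text
time_s: 11.0
eef_pos: [0.5488, -0.0625, 0.3033]
eef_rot: [0.0, 0.793, 0.609, 0.0]
wrist_force: [-1.1, -1.0, -7.7]
opening: 0.253
grasp_force: 19.8
```

Call:
servo_tool:
  series: "0.512 0.0084 -0.0032 0 0 0 0; 0.512 0.0168 -0.0064 0 0 0 0; 0.512 0.0253 -0.0096 0 0 0 0; 0.512 0.0337 -0.0128 0 0 0 0; 0.512 0.0421 -0.0159 0 0 0 0; 0.512 0.0505 -0.0191 0 0 0 0; 0.512 0.0589 -0.0223 0 0 0 0; 0.512 0.0673 -0.0255 0 0 0 0; 0.512 0.0758 -0.0287 0 0 0 0; 0.512 0.0842 -0.0319 0 0 0 0; 0.512 0.0926 -0.0351 0 0 0 0; 0.512 0.1010 -0.0383 0 0 0 0"

```text
time_s: 12.0
eef_pos: [0.538, 0.045, 0.3033]
eef_rot: [-0.0, 0.793, 0.609, 0.0]
wrist_force: [-0.7, 0.3, -7.7]
opening: 0.252
grasp_force: 19.8
```

Call:
servo_tool:
  series: "0.512 0.0084 -0.0032 0 0 0 0; 0.512 0.0168 -0.0064 0 0 0 0; 0.512 0.0253 -0.0096 0 0 0 0; 0.512 0.0337 -0.0128 0 0 0 0; 0.512 0.0421 -0.0159 0 0 0 0; 0.512 0.0505 -0.0191 0 0 0 0; 0.512 0.0589 -0.0223 0 0 0 0; 0.512 0.0673 -0.0255 0 0 0 0; 0.512 0.0758 -0.0287 0 0 0 0; 0.512 0.0842 -0.0319 0 0 0 0; 0.512 0.0926 -0.0351 0 0 0 0; 0.512 0.1010 -0.0383 0 0 0 0"

```text
time_s: 13.0
eef_pos: [0.5271, 0.1525, 0.3033]
eef_rot: [-0.0, 0.793, 0.609, -0.0]
wrist_force: [-0.4, -0.1, -7.1]
opening: 0.252
grasp_force: 19.8
```

Call:
servo_tool:
  series: "0.512 0.0084 -0.0032 0 0 0 0; 0.512 0.0168 -0.0064 0 0 0 0; 0.512 0.0253 -0.0096 0 0 0 0; 0.512 0.0337 -0.0128 0 0 0 0; 0.512 0.0421 -0.0159 0 0 0 0; 0.512 0.0505 -0.0191 0 0 0 0; 0.512 0.0589 -0.0223 0 0 0 0; 0.512 0.0664 -0.0252 0 0 0 0; 0.512 0.0729 -0.0276 0 0 0 0; 0.512 0.0785 -0.0298 0 0 0 0; 0.512 0.0832 -0.0316 0 0 0 0; 0.512 0.0869 -0.0330 0 0 0 0"

```text
time_s: 14.0
eef_pos: [0.5178, 0.2446, 0.3033]
eef_rot: [0.0, 0.793, 0.609, -0.0]
wrist_force: [0.6, -0.2, -6.9]
opening: 0.245
grasp_force: 19.8
```

Call:
servo_tool:
  series: "0.512 0.0028 -0.0011 0 0 0 0; 0.512 0.0047 -0.0018 0 0 0 0; 0.512 0.0056 -0.0021 0 0 0 0; 0.512 0.0056 -0.0021 0 0 0 0; 0.512 0.0056 -0.0021 0 0 0 0; 0.512 0.0056 -0.0021 0 0 0 0"

```text
time_s: 14.5
eef_pos: [0.5174, 0.2498, 0.3033]
eef_rot: [0.0, 0.794, 0.609, -0.0]
wrist_force: [-0.2, -0.4, -7.0]
opening: 0.253
grasp_force: 19.8
```

```bash
python3 -W ignore - <<'E'
from h import *
bar()
go([.516,.2632,.3035],105.34)
print(ctrl.get_obs()["q"])
E
```

```text
n 487 a -0.1765658318605518 -0.0018394829412017998 slope -0.002461583615277227 bar yaw err deg -0.36204464553684584 perp -0.0007613184295047947 z 0.00282129933189601 F [-0.2242132  -0.44405711 -6.95990207] grip 19.803697764873505
shift mm [12.6 -4.8 -0.2] rot [-0.000e+00  1.000e-02 -3.037e+01] at [0.5173 0.2498 0.3033] yaw [0.25932941 0.96578892] t 14.55
[ 2.43351875e-01  1.43669611e-01  1.55391598e+00 -1.22007712e-04
  1.44404973e+00  5.05695095e-01]
```

Call:
servo_tool:
  series: "0.512 0.0004 -0.0001 0 0 0 -0.5; 0.512 0.001 -0.0004 0 0 0 -1.5; 0.512 0.002 -0.0008 0 0 0 -3; 0.512 0.003 -0.0011 0 0 0 -5; 0.512 0.004 -0.0015 0 0 0 -7.5; 0.512 0.005 -0.0019 0 0 0 -10; 0.512 0.006 -0.0023 0 0 0 -12.5; 0.512 0.007 -0.0027 0 0 0 -15; 0.512 0.009 -0.0034 0 0 0 -17.5; 0.512 0.011 -0.0042 0 0 0 -20; 0.512 0.012 -0.0046 0 0 0 -22.5; 0.512 0.0126 -0.0048 0 0 0 -25"

```text
time_s: 15.55
eef_pos: [0.5159, 0.2637, 0.3033]
eef_rot: [-0.0, 0.641, 0.767, 0.0]
wrist_force: [-0.5, -0.4, -7.0]
opening: 0.251
grasp_force: 19.8
```

Call:
servo_tool:
  series: "0.512 0 0 0 0 0 -2; 0.512 0 0 0 0 0 -3.5; 0.512 0 0 0 0 0 -4.6; 0.512 0 0 0 0 0 -5.2; 0.512 0 0 0 0 0 -5.4; 0.512 0 0 0 0 0 -5.4; 0.512 0 0 0 0 0 -5.4; 0.512 0 0 0 0 0 -5.4"

```text
time_s: 16.22
eef_pos: [0.5159, 0.2635, 0.3033]
eef_rot: [-0.0, 0.606, 0.795, 0.0]
wrist_force: [0.4, -0.6, -7.3]
opening: 0.254
grasp_force: 19.8
```

```bash
python3 -W ignore - <<'E'
from h import *
im,P=bar(); np.savez("top3.npz",im=im,P=P)
save("t3.png",cv2.resize(im[150:290,140:340],(800,560)))
im,P=cam("scene");np.savez("scene3.npz",im=im,P=P)
save("s3.png",cv2.resize(im[100:240,320:480],(640,560)))
go([.516,.2632,.3035],105.34)
E
```

```text
n 489 a -0.1756753597720351 -0.0013392444347475982 slope -0.005211511313289534 bar yaw err deg 0.3189972315780114 perp -0.0005583339968522452 z 0.0021080712904729126 F [ 0.37296647 -0.56170047 -7.32852508] grip 19.828303456306458
shift mm [-0.3 -0.  -0.2] rot [ 0.   -0.    0.04] at [0.5159 0.2635 0.3033] yaw [-0.26527623  0.96417245] t 16.3167
```

View pics/t3.png

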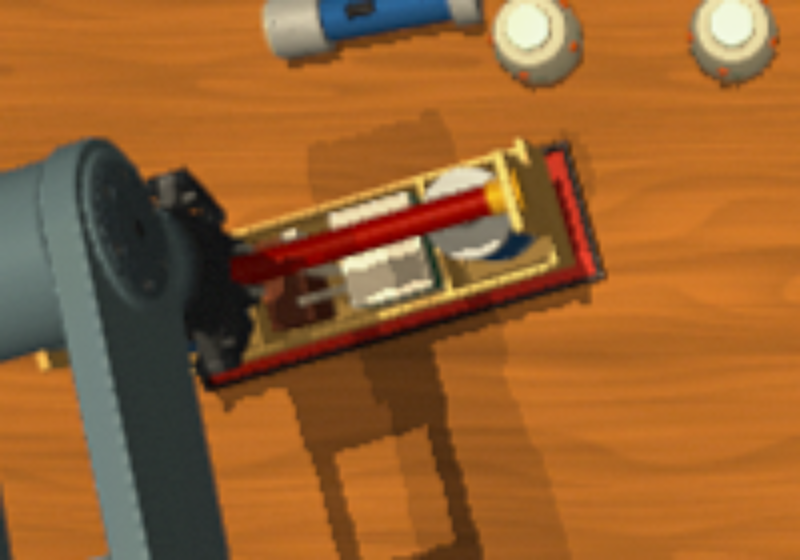

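View pics/s3.png

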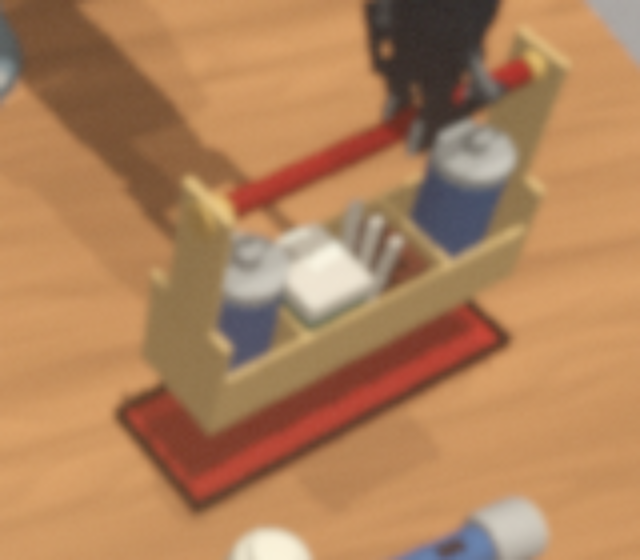

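Both pictures show the carrier hanging level above the tray and aligned with it. In the top crop the bar's free end is at (510,190) and the tray's end corner is at (600,275). I'll check the box's lateral position and roll before lowering.

```bash
python3 -W ignore - <<'E'
from h import *
th=np.radians(105.34);ex=np.array([np.cos(th),np.sin(th)]);ey=np.array([-ex[1],ex[0]])
for f in("top3","scene3"):
    d=np.load(f+".npz");P=d["P"];im=d["im"].astype(int);o=P[...,:2]-[.5233,.2366];a=o@ex;t=o@ey;z=P[...,2]
    F=np.isfinite(z)&(abs(a)<.22)&(abs(t)<.09)
    m=F&(z>.135)&(z<.17)
    print(f,m.sum(),"rim a",np.percentile(a[m],[0.5,99.5]),"t",np.percentile(t[m],[0,.5,99.5,100]))
    for s,sel in(("t<0",t<-.03),("t>0",t>.03)):
        q=F&sel&(z>.1)&(z<.17)&(abs(a)<.12); print(s,q.sum(),"rim z",np.percentile(z[q],[50,90,97]),"t edge",np.percentile(t[m&sel],[2,98]))
    b=F&(im[...,0]>im[...,1]+50)&(z>.28)&(z<.33)&(im[...,1]<110); print("bar t",t[b].mean(),"a",a[b].min(),a[b].max(),"z",z[b].mean())
    e=F&(z>.29)&(z<.35)&(abs(a)>.15)&(im[...,0]>150); print("endboard a",np.percentile(a[e],[1,99]),z[e].max())
E
```

```text
top3 653 rim a [-0.16898072  0.08040996] t [-0.04905003 -0.04850994  0.04793939  0.04804387]
t<0 202 rim z [0.15261424 0.15819462 0.15988791] t edge [-0.04848293 -0.03101692]
t>0 283 rim z [0.14991969 0.15815714 0.15989403] t edge [0.03070867 0.04784605]
bar t 0.000819270733806453 a -0.16828827355890696 0.026523700155875466 z 0.3059180429601513
endboard a [-0.17076008  0.16109933] 0.3174913985704839
scene3 1276 rim a [-0.17199884  0.15632562] t [-0.05023934 -0.049356    0.04809053  0.04987811]
t<0 732 rim z [0.1407508  0.15705186 0.16573829] t edge [-0.04914477 -0.03036442]
t>0 131 rim z [0.14674958 0.15591746 0.15744131] t edge [0.03060359 0.04924067]
bar t -0.0038471888714711184 a -0.1463835064138187 0.15366283549579465 z 0.30339571713314245
endboard a [-0.173971    0.16136509] 0.31621256050446356
```

The box is centred across the tray to within 0.5 mm, but sits about 4 mm short along it. I'll shift +4 mm and lower.

Call:
servo_tool:
  series: "0.512 0.001 0 0.001 0 0 0; 0.512 0.002 0 0.003 0 0 0; 0.512 0.003 0 0.006 0 0 0; 0.512 0.004 0 0.010 0 0 0; 0.512 0.004 0 0.015 0 0 0; 0.512 0.004 0 0.020 0 0 0; 0.512 0.004 0 0.025 0 0 0; 0.512 0.004 0 0.030 0 0 0; 0.512 0.004 0 0.035 0 0 0; 0.512 0.004 0 0.040 0 0 0; 0.512 0.004 0 0.045 0 0 0; 0.512 0.004 0 0.050 0 0 0"

```text
time_s: 17.32
eef_pos: [0.5149, 0.2673, 0.2528]
eef_rot: [0.0, 0.606, 0.795, 0.0]
wrist_force: [-0.3, -0.4, -6.6]
opening: 0.251
grasp_force: 19.8
```

Call:
servo_tool:
  series: "0.512 0 0 0.004 0 0 0; 0.512 0 0 0.008 0 0 0; 0.512 0 0 0.011 0 0 0; 0.512 0 0 0.013 0 0 0; 0.512 0 0 0.014 0 0 0; 0.512 0 0 0.014 0 0 0; 0.512 0 0 0.014 0 0 0; 0.512 0 0 0.014 0 0 0"

```text
time_s: 17.98
eef_pos: [0.515, 0.2674, 0.2396]
eef_rot: [0.0, 0.606, 0.795, 0.0]
wrist_force: [0.2, 0.3, -7.2]
opening: 0.245
grasp_force: 19.8
```

```bash
python3 -W ignore - <<'E'
from h import *
im,P=bar(); Ps=cam("scene")
th=np.radians(105.34);ex=np.array([np.cos(th),np.sin(th)]);ey=np.array([-ex[1],ex[0]])
for f,(im,P) in(("top",(im,P)),("scene",Ps)):
    im=im.astype(int);o=P[...,:2]-[.5233,.2366];a=o@ex;t=o@ey;z=P[...,2]
    F=np.isfinite(z)&(abs(a)<.22)&(abs(t)<.09)
    m=F&(z>.065)&(z<.11); print(f,"rim a",np.percentile(a[m],[.5,99.5]),"t",np.percentile(t[m],[.5,99.5]))
    e=F&(z>.21)&(z<.27)&(abs(a)>.15)&(im[...,0]>150); print("endboard a",np.percentile(a[e],[1,99]),z[e].max())
E
```

```text
n 419 a -0.1757406310542107 -0.004451945065692061 slope -0.00815857691443723 bar yaw err deg 0.27360311479549704 perp -0.0006291193712731463 z 0.0020567921262750755 F [ 0.22786833  0.34621893 -7.15210823] grip 19.809360802173615
top rim a [-0.16526275  0.08034468] t [-0.04883746  0.04744636]
endboard a [-0.16687172  0.16504223] 0.2562114883262152
scene rim a [-0.16779614  0.16121476] t [-0.04941265  0.04824352]
endboard a [-0.16991421  0.16538266] 0.2540111571192163
```

Call:
servo_tool:
  series: "0.512 0.001 0 0.002 0 0 0; 0.512 0.001 0 0.005 0 0 0; 0.512 0.001 0 0.008 0 0 0; 0.512 0.001 0 0.011 0 0 0; 0.512 0.001 0 0.014 0 0 0; 0.512 0.001 0 0.016 0 0 0; 0.512 0.001 0 0.017 0 0 0; 0.512 0.001 0 0.018 0 0 0; 0.512 0.001 0 0.019 0 0 0; 0.512 0.001 0 0.019 0 0 0"

```text
time_s: 18.92
eef_pos: [0.5146, 0.2683, 0.2202]
eef_rot: [-0.0, 0.606, 0.795, -0.0]
wrist_force: [0.0, 0.2, -7.0]
opening: 0.25
grasp_force: 19.8
```

Call:
servo_tool:
  series: "0.512 0 0 0.0005 0 0 0; 0.512 0 0 0.001 0 0 0; 0.512 0 0 0.0015 0 0 0; 0.512 0 0 0.002 0 0 0; 0.512 0 0 0.002 0 0 0; 0.512 0 0 0.002 0 0 0"

```text
time_s: 19.42
eef_pos: [0.5146, 0.2683, 0.2183]
eef_rot: [-0.0, 0.606, 0.795, -0.0]
wrist_force: [0.0, -0.2, -7.4]
opening: 0.244
grasp_force: 19.8
```

Call:
servo_tool:
  series: "0.512 0 0 0.0005 0 0 0; 0.512 0 0 0.001 0 0 0; 0.512 0 0 0.001 0 0 0; 0.512 0 0 0.001 0 0 0"

```text
time_s: 19.75
eef_pos: [0.5149, 0.268, 0.2178]
eef_rot: [0.0, 0.606, 0.795, 0.0]
wrist_force: [0.1, -2.3, -3.5]
opening: 0.248
grasp_force: 20.1
```

Call:
servo_tool:
  series: "0.512 0 0 0.0003 0 0 0; 0.512 0 0 0.0006 0 0 0; 0.512 0 0 0.0006 0 0 0; 0.512 0 0 0.0006 0 0 0"

```text
time_s: 20.08
eef_pos: [0.5151, 0.2679, 0.2176]
eef_rot: [0.001, 0.606, 0.795, 0.0]
wrist_force: [-0.6, -5.6, 1.0]
opening: 0.251
grasp_force: 20.5
```

```bash
python3 -W ignore - <<'E'
from h import *
bar()
E
```

```text
n 406 a -0.17556344256895381 -0.0030463573475369666 slope -0.004054201262514919 bar yaw err deg 0.17026320897204333 perp -0.0006193660446634366 z 0.001975579866967503 F [-0.56883537 -5.61508209  0.9794085 ] grip 20.531564354896545
```

Call:
servo_tool:
  series: "0.505 0 0 0 0 0 0; 0.498 0 0 0 0 0 0; 0.492 0 0 0 0 0 0; 0.486 0 0 0 0 0 0; 0.47 0 0 0 0 0 0; 0.44 0 0 0 0 0 0; 0.3 0 0 0 0 0 0; 0.1 0 0 0 0 0 0; 0 0 0 0 0 0 0; 0 0 0 0 0 0 0"

```text
time_s: 20.97
eef_pos: [0.5146, 0.2684, 0.2167]
eef_rot: [-0.0, 0.606, 0.795, 0.0]
wrist_force: [1.1, 0.0, 0.6]
opening: 0.497
grasp_force: 0.0
```

Call:
servo_tool:
  series: "0 0 0 -0.005 0 0 0; 0 0 0 -0.015 0 0 0; 0 0 0 -0.03 0 0 0; 0 0 0 -0.05 0 0 0; 0 0 0 -0.08 0 0 0; 0 0 0 -0.11 0 0 0; 0 0 0 -0.11 0 0 0; 0 0 0 -0.11 0 0 0"

```text
time_s: 21.63
eef_pos: [0.5158, 0.2687, 0.3304]
eef_rot: [0.002, 0.606, 0.795, 0.003]
wrist_force: [0.5, 0.1, -0.4]
opening: 0.499
grasp_force: 0.0
```

```bash
python3 -W ignore - <<'E'
from h import *
th=np.radians(105.34);ex=np.array([np.cos(th),np.sin(th)]);ey=np.array([-ex[1],ex[0]])
for f in("top","scene"):
    im,P=cam(f); save("fin_"+f+".png",cv2.resize(im[100:240,320:480],(640,560)) if f=="scene" else im)
    im=im.astype(int);o=P[...,:2]-[.5233,.2366];a=o@ex;t=o@ey;z=P[...,2]
    F=np.isfinite(z)&(abs(a)<.22)&(abs(t)<.09)
    m=F&(z>.05)&(z<.085); print(f,"rim a",np.percentile(a[m],[.5,99.5]),"t",np.percentile(t[m],[.5,99.5]))
    e=F&(z>.20)&(z<.24)&(abs(a)>.15)&(im[...,0]>150); print("endboard a",np.percentile(a[e],[1,99]))
    for s in(-1,1):
        q=e&(a*s>0); print(s,"board top z",np.percentile(z[q],[95,99]))
    for s in(-1,1):
        q=F&(t*s>.03)&(z>.05)&(z<.09)&(abs(a)<.12); print(s,"rim top z",np.percentile(z[q],[90,97]))
print(ctrl.get_obs()["time_s"],ctrl.get_obs()["eef_pos"],ctrl.get_obs()["wrist_force"])
E
```

```text
top rim a [-0.16428322  0.13338512] t [-0.04872776  0.04771523]
endboard a [-0.1668695  -0.15023627]
-1 board top z [0.23153184 0.23243544]Traceback (most recent call last):
  File "<stdin>", line 10, in <module>
    return _quantile_unchecked(
        a, q, axis, out, overwrite_input, method, keepdims, weights)
    return _ureduce(a,
                    func=_quantile_ureduce_func,
    ...<5 lines>...
                    overwrite_input=overwrite_input,
                    method=method)
    r = func(a, **kwargs)
    result = _quantile(arr,
                       quantiles=q,
    ...<2 lines>...
                       out=out,
                       weights=wgt)
    slices_having_nans = np.isnan(arr[-1, ...])
                                  ~~~^^^^^^^^^
IndexError: index -1 is out of bounds for axis 0 with size 0
```

```bash
python3 -W ignore - <<'E'
from h import *
th=np.radians(105.34);ex=np.array([np.cos(th),np.sin(th)]);ey=np.array([-ex[1],ex[0]])
im,P=cam("scene"); save("fin_scene.png",cv2.resize(im[100:240,320:480],(640,560)))
im2,P2=cam("top")
for im,P in((im,P),(im2,P2)):
    im=im.astype(int);o=P[...,:2]-[.5233,.2366];a=o@ex;t=o@ey;z=P[...,2]
    F=np.isfinite(z)&(abs(a)<.2)&(abs(t)<.09)
    for s in(-1,1):
        q=F&(a*s>.15)&(z>.21)&(z<.25)&(abs(t)<.03); 
        if q.any(): print(s,q.sum(),"board z",np.percentile(z[q],[50,97]),"a",np.percentile(a[q],[1,99]))
    b=F&(im[...,0]>im[...,1]+60)&(im[...,1]<110)&(z>.2)&(z<.24)&(abs(t)<.025)
    k=np.polyfit(a[b],z[b],1);print("bar",b.sum(),a[b].min(),a[b].max(),k)
E
```

```text
-1 103 board z [0.22245287 0.22968551] a [-0.17111551 -0.15042046]
1 86 board z [0.22374468 0.22999801] a [0.1517247  0.16678493]
bar 456 -0.14381458317636406 0.14723395035237488 [5.87690189e-05 2.18148926e-01]
-1 90 board z [0.22510595 0.23174666] a [-0.16788637 -0.15041293]
bar 496 -0.1446236474500799 0.07498106114638725 [-0.00095093  0.21998852]
```

View pics/fin_scene.png

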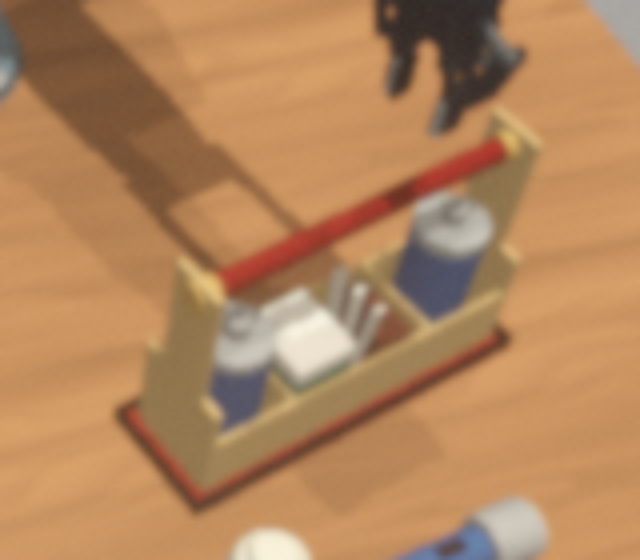

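The carrier stands flat inside the rim, with tray corners at (200,505), (505,340) and (120,410). Bar slope is about 0, the centring error is 2 mm or less, both canisters are upright and the gripper is clear at about (440,100).

```bash
python3 -c "
from bench import ctrl
print(ctrl.hand_in())"
```

```text
the job is handed in; nothing more can be done
None
```

The tea carrier is on the red lacquer tray, flat inside the rim and released, both canisters upright. I carried it from the balance point about 28 mm off the bar's middle at about 20 N per finger, then handed the job in; no verdict came back.

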